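Correct and complete a sauce-bottle crate at the patisserie counter

TASK

A squat square jar has been packed into the wooden bottle crate by mistake: take it out and stand it upright in the free place on the steel tray with the two other square jars. Pack the two tall round bottles from the counter into the crate, so that each of its six cells holds one upright round bottle. Set the glass down rather than dropping it, and leave everything else where it is.

Things in the scene. Friction and masses are not known exactly. Their poses are not given: they have to be found in the camera images.
- crate: open plywood crate fixed to the counter, 166 x 246 mm outside (its x, y) and 60 mm high, with 6 mm walls, dividers and floor: 2 cells along x by 3 along y, each 74 x 74 mm inside at 80 mm pitch. At the start four cells hold a round bottle each, one the square jar and one is empty; which is which varies. Origin: centre of its underside, x and y square to its walls, z up
- cell0 (a point): centre of the floor of the crate's cell 0, at (-40, -80, 6) mm in the crate's frame; its axes are the crate's; a paper round of no thickness may lie here
- cell1 (a point): centre of the floor of the crate's cell 1, at (-40, 0, 6) mm in the crate's frame; its axes are the crate's; a paper round of no thickness may lie here
- cell2 (a point): centre of the floor of the crate's cell 2, at (-40, 80, 6) mm in the crate's frame; its axes are the crate's; a paper round of no thickness may lie here
- cell3 (a point): centre of the floor of the crate's cell 3, at (40, -80, 6) mm in the crate's frame; its axes are the crate's; a paper round of no thickness may lie here
- cell4 (a point): centre of the floor of the crate's cell 4, at (40, 0, 6) mm in the crate's frame; its axes are the crate's; a paper round of no thickness may lie here
- cell5 (a point): centre of the floor of the crate's cell 5, at (40, 80, 6) mm in the crate's frame; its axes are the crate's; a paper round of no thickness may lie here
- packed0: already standing in a crate cell, to be left there: a tall round brown sauce bottle, 135 mm tall: round body 60 mm in diameter up to 75 mm, shoulders narrowing up to 94 mm, and a steel cap 34 mm in diameter from 97 to 135 mm above its underside, to be gripped by the cap; paper band round the body; about 0.3 kg. Origin: centre of its underside, z along its axis
- packed1: already standing in a crate cell, to be left there: a tall round brown sauce bottle, 135 mm tall: round body 60 mm in diameter up to 75 mm, shoulders narrowing up to 94 mm, and a steel cap 34 mm in diameter from 97 to 135 mm above its underside, to be gripped by the cap; paper band round the body; about 0.3 kg. Origin: centre of its underside, z along its axis
- packed2: already standing in a crate cell, to be left there: a tall round brown sauce bottle, 135 mm tall: round body 60 mm in diameter up to 75 mm, shoulders narrowing up to 94 mm, and a steel cap 34 mm in diameter from 97 to 135 mm above its underside, to be gripped by the cap; paper band round the body; about 0.3 kg. Origin: centre of its underside, z along its axis
- packed3: already standing in a crate cell, to be left there: a tall round brown sauce bottle, 135 mm tall: round body 60 mm in diameter up to 75 mm, shoulders narrowing up to 94 mm, and a steel cap 34 mm in diameter from 97 to 135 mm above its underside, to be gripped by the cap; paper band round the body; about 0.3 kg. Origin: centre of its underside, z along its axis
- bottle0: standing on the counter left of the crate (+y), to be packed: a tall round brown sauce bottle, 135 mm tall: round body 60 mm in diameter up to 75 mm, shoulders narrowing up to 94 mm, and a steel cap 34 mm in diameter from 97 to 135 mm above its underside, to be gripped by the cap; paper band round the body; about 0.3 kg. Origin: centre of its underside, z along its axis
- bottle1: standing on the counter left of the crate (+y), to be packed: a tall round brown sauce bottle, 135 mm tall: round body 60 mm in diameter up to 75 mm, shoulders narrowing up to 94 mm, and a steel cap 34 mm in diameter from 97 to 135 mm above its underside, to be gripped by the cap; paper band round the body; about 0.3 kg. Origin: centre of its underside, z along its axis
- jar: standing in one of the crate's cells at the start, square to the cell: a squat square brown jar, 125 mm tall: square body 56 x 56 mm up to 70 mm high, square shoulder 42 x 42 mm up to 83 mm, and a round steel stopper 34 mm in diameter from there to 125 mm, fixed to the jar, by which it is gripped; paper band; about 0.3 kg. Origin: centre of its underside, z up along its axis, x and y square to its sides
- tray: shallow stainless steel tray fixed to the counter right of the crate (-y), lined with white paper, 300 x 150 mm (its x, y), 4 mm walls 16 mm high, floor top 4 mm above its underside. It has three places in a row, at (-90, 0), (0, 0) and (90, 0) mm in its frame: two hold a square jar, one is free; which one varies. Origin: centre of its underside, z up
- tray_jar0: standing on the tray, to be left there: a squat square brown jar, 125 mm tall: square body 56 x 56 mm up to 70 mm high, square shoulder 42 x 42 mm up to 83 mm, and a round steel stopper 34 mm in diameter from there to 125 mm, fixed to the jar, by which it is gripped; paper band; about 0.3 kg. Origin: centre of its underside, z up along its axis, x and y square to its sides
- tray_jar1: standing on the tray, to be left there: a squat square brown jar, 125 mm tall: square body 56 x 56 mm up to 70 mm high, square shoulder 42 x 42 mm up to 83 mm, and a round steel stopper 34 mm in diameter from there to 125 mm, fixed to the jar, by which it is gripped; paper band; about 0.3 kg. Origin: centre of its underside, z up along its axis, x and y square to its sides
- tin: small round steel tin, 58 mm in diameter, 47 mm tall, standing near the two bottles; leave it. Origin: centre of its underside
- cup: white mug, 80 mm across the rim, 75 mm tall, standing to the left; leave it. Origin: centre of its underside
- spatula: spatula lying flat beyond the crate; leave it. Origin near its middle, x along it
- bowl: steel bowl, 100 mm across, 45 mm tall, beyond the crate; leave it. Origin: centre of its underside

How it is judged:
By the outcome, as a careful person would: the job done as asked, in the order asked, and still so for the second after the job is handed in, with the robot touching nothing.
It also fails if it takes over 72 s, if anything falls off the work surface, if the arm or the gripper's body presses on something with over 40 N, if the wrist force passes 120 N, or if a joint passes its speed limit or range.

ROBOT

A 6-joint arm with a two-finger parallel gripper is mounted at the origin on the work surface. World frame = base frame: x ahead of the robot, y to its left, z up, the work surface at z = 0. Lengths are in m, angles in degrees, forces in N, time in s.
With the tool pointing down it reaches from about 0.375 to 0.9 m from the base axis. Payload 3.1 kg.
Tool frame: the origin (TCP) lies midway between the tips of the shut fingers; the grasp point (between the pads) lies bot.hold_point_z behind it (bot.hold_point_z is the distance from the TCP to the grasp point, in m); z points along the fingers, y is the direction in which the jaws open and shut (so a half turn about z gives the same grasp; the last joint's range is limited). The gripper opens to 87 mm and grips with 3 to 60 N. Pads are 19 mm wide; open, the fingers measure 117 mm over their backs; the gripper's body (75 mm by 190 mm) begins 51 mm behind the grasp point.
Start: joints at [53.486, 30.224, 82.088, -0, 67.689, -10.227], TCP at [0.277, 0.56, 0.198] pointing down, gripper open.
Joint ranges: [-176.69, 176.69], [-43.24, 126.21], [12.49, 139.97], [-82, 262], [0, 151.66], [-163.58, 163.58]. Speed limits (degrees/s): [159.86, 159.86, 180, 180, 180, 180].

INTERFACE

Orientations are given as a 3x3 rotation matrix whose columns are the frame's x, y, z axes.
In Python, from rig import bot, vision gives the robot as it stands.
- The arm moves only by the shell command python3 -m inch 'ROWS'. ROWS is JSON, a list of rows, each a list of 5 numbers: the finger opening in mm, from 0 to 87, then the shift along the tool's x, y, z in mm, then the turn about the tool's z in rad. In form: [[hand, dx, dy, dz, roll], ...]. A call has 1 to 8 rows; each row is the pose to reach, as a shift and turn from the pose measured when the call began, along the tool's axes at that moment; what a row does not reach only later rows make up. A row lasts 1/10 s, in which the tool goes at most 50 mm and 8.59 degrees, less where a joint would pass 70% of its speed; a pose out of reach is approached as far as the arm can. A call with a gripper value outside its range is refused whole. The fingers move at their own pace and stop on an object; the grip force is fixed at half the most. Time passes only in rows, so rows that repeat a pose let the fingers close. It gives the time, the measured TCP pose, the force and the opening at its end, in the units of the state.
- bot.read_state(): the state, without advancing time (a new reading comes with each control period).
- vision.capture(name): name is "side" or "top"; returns (picture, depth): 480x640x3 uint8, red, green, blue; 480x640 float32, m along the optical axis (not along the pixel's ray), 0 where there is no reading.
- vision.camera_model(name): a dict with "intrinsics" (3x3 intrinsics, pixels), "dist" ([k1, k2, p1, p2, k3] as OpenCV has them; the pictures are not rectified), "camera_from_world" (4x4, takes a point from world to camera coordinates). Camera axes: x right, y down, z forward; pixel columns grow to the right and rows downward; lengths in m; the calibration is good to about 2 mm. A picture is of the moment at which its call begins. camera_model takes no time and is no camera call.
- bot.hand_in(): hands the job in, once; it reports no verdict.
The state is a dict: "time_s": time; "joint_positions": joint angles; "qvel": joint speeds; "tau": joint torques, N m; "position": TCP position; "tcp_rot": TCP orientation; "force": force on the tool from outside, world axes, zero at the start; "moment": the same for the moment, N m; "opening": opening from 0.0 (shut) to 1.0 (fully open).
Only numpy, scipy, OpenCV 4.12 (cv2) and the standard library are available. Lean on these libraries where they do the work, as an engineer would, in place of code of your own. Each camera call takes 0.05 s, during which the arm holds its last target. There are 200 camera calls.

## Working session

There is one attempt and no reset: what is moved stays moved. The work goes in short steps, Python scripts to look and compute and a shell command to move; the robot and the scene stay as the last step left them, time stands still between calls to the robot, and variables do not carry over. Pictures are saved under pics/ and viewed, about 8 in all and at most 12, crops included, and the job is handed in when it is done.

```bash
ls; mkdir -p pics
python3 - <<'E'
from rig import bot, vision
import cv2, numpy as np
print(bot.hold_point_z, bot.read_state())
for n in ("top","side"):
    p,d=vision.capture(n); cv2.imwrite(f"pics/{n}0.png",p[:,:,::-1]); np.save(f"pics/{n}0.npy",d)
    print(n,vision.camera_model(n))
E
```

```text
pics
0.0187 {'time_s': 0.0, 'joint_positions': array([ 5.34838268e+01,  3.02779036e+01,  8.21565066e+01,  7.99388855e-04,
        6.76889356e+01, -1.02277243e+01]), 'qvel': array([ 0.08598631, -0.03298318, -0.02582823,  0.03006184,  0.01950089,
        0.08065372]), 'tau': array([-1.27618241e-03, -4.40044963e+01, -1.76589543e+01,  6.32108166e-02,
        5.82139380e-02, -1.54620329e-04]), 'position': array([0.2763067 , 0.55973293, 0.19698242]), 'tcp_rot': array([[-8.96573131e-01,  4.42893840e-01, -1.29138994e-03],
       [ 4.42895547e-01,  8.96571563e-01, -1.72249203e-03],
       [ 3.94942384e-04, -2.11629092e-03, -9.99997683e-01]]), 'force': array([-0.37609355,  0.00055442,  0.11663397]), 'moment': array([-0.0024519 , -0.06199532,  0.04955167]), 'opening': 1.0028131758328382}
top {'intrinsics': array([[440.074125  ,   0.        , 323.68805608],
       [  0.        , 440.074125  , 238.84433275],
       [  0.        ,   0.        ,   1.        ]]), 'dist': array([-0.08058808,  0.        ,  0.        ,  0.        ,  0.        ]), 'camera_from_world': array([[ 0.00974752, -0.99968517,  0.02312011,  0.04501201],
       [-0.98975652, -0.01293891, -0.14217814,  0.56546535],
       [ 0.14243253, -0.02149739, -0.98957104,  0.97565438],
       [ 0.        ,  0.        ,  0.        ,  1.        ]])}
side {'intrinsics': array([[578.3626011 ,   0.        , 311.26724596],
       [  0.        , 578.3626011 , 227.70569018],
       [  0.        ,   0.        ,   1.        ]]), 'dist': array([0.00027991, 0.        , 0.        , 0.        , 0.        ]), 'camera_from_world': array([[ 0.73203006, -0.68126816,  0.00238497, -0.34910574],
       [-0.52732004, -0.56882071, -0.6311708 ,  0.36469066],
       [ 0.43135319,  0.46077835, -0.77564021,  1.23993463],
       [ 0.        ,  0.        ,  0.        ,  1.        ]])}
```

View pics/top0.png

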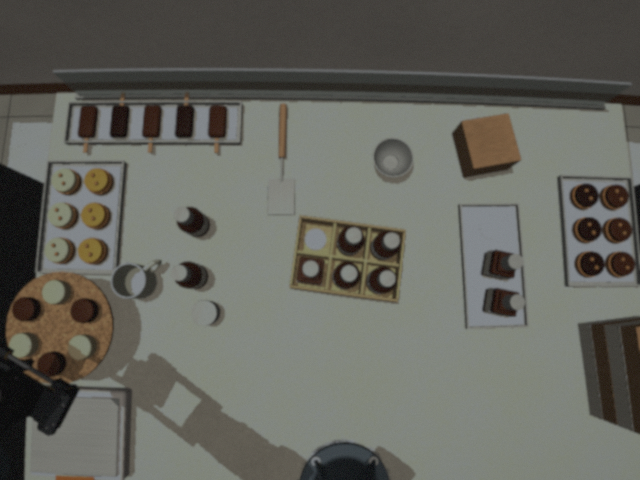

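View pics/side0.png

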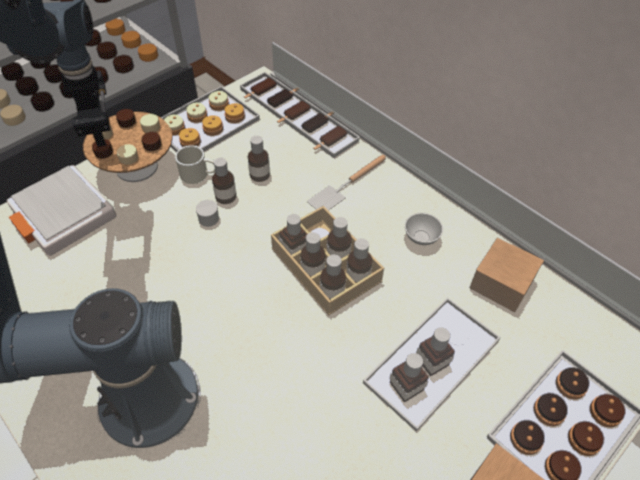

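The top view shows an empty cell with a paper round at (316,238), the far-left cell. The jar is in the near-left cell at (310,270). The bottles are at (190,217) and (190,272), the tin at (207,312), and the tray's free place is the far end at (490,225). The side view agrees: the jar is at (293,230). Next I'll measure these.

```bash
cat > h.py <<'E'
import numpy as np, cv2
from rig import bot, vision
def cam(n):
    m=vision.camera_model(n); return m["intrinsics"],m["dist"],m["camera_from_world"]
def ray(n,uv,z):
    "pixels -> world points on plane z"
    K,D,T=cam(n); uv=np.asarray(uv,float).reshape(-1,1,2)
    p=cv2.undistortPoints(uv,K,D)[:,0]; d=np.c_[p,np.ones(len(p))]@T[:3,:3]
    o=-T[:3,:3].T@T[:3,3]; return o+d*((z-o[2])/d[:,2])[:,None]
def cloud(n,dep):
    K,D,T=cam(n); v,u=np.mgrid[:480,:640]
    p=cv2.undistortPoints(np.c_[u.ravel(),v.ravel()].astype(float).reshape(-1,1,2),K,D)[:,0]
    X=np.c_[p,np.ones(len(p))]*dep.ravel()[:,None]
    return ((X-T[:3,3])@T[:3,:3]).reshape(480,640,3)
def caps(n,dep,lo=.118,hi=.155):
    W=cloud(n,dep); m=((W[...,2]>lo)&(W[...,2]<hi)&(dep>0)).astype(np.uint8)
    k,l,s,c=cv2.connectedComponentsWithStats(m)
    return [(c[i],s[i,4],np.median(W[l==i],0)) for i in range(1,k) if 40<s[i,4]<2000]
E
python3 - <<'E'
from h import *
for n in("top","side"):
    d=np.load(f"pics/{n}0.npy")
    for c,a,w in caps(n,d): print(n,c.round(1),a,w.round(4), ray(n,c,w[2]).round(4)[0])
p=cv2.imread("pics/top0.png"); hsv=cv2.cvtColor(p,cv2.COLOR_BGR2HSV)
W=cloud("top",np.load("pics/top0.npy"))
print("wood",hsv[225,300],"px on rim?", [hsv[y,x] for x,y in((320,219),(296,288),(350,295))])
print("paper",hsv[250,490],"counter",hsv[250,440])
m=((W[...,2]>.048)&(W[...,2]<.072)).astype(np.uint8); m[:,:285]=0; m[:,415:]=0; m[:205]=0; m[310:]=0
P=W[m>0]; print(len(P),np.median(P,0)); r=cv2.minAreaRect(P[:,:2].astype(np.float32)*1000); print("crate",r)
v=np.argwhere(m)[:,::-1]; print("crate ray",cv2.minAreaRect((ray("top",v,.06)[:,:2]*1000).astype(np.float32)))
mt=((W[...,2]>.009)&(W[...,2]<.022)).astype(np.uint8); mt[:,:450]=0; mt[:,535:]=0; mt[:195]=0; mt[335:]=0
v=np.argwhere(mt)[:,::-1]; print(len(v),"tray",cv2.minAreaRect((ray("top",v,.016)[:,:2]*1000).astype(np.float32)))
cv2.imwrite("pics/z.png",cv2.resize(np.hstack([m[190:340,280:420]*255,mt[190:340,440:540]*255]),None,fx=3,fy=3,interpolation=0))
E
```

```text
top [182.  214.7] 211 [0.5982 0.3528 0.1351] [0.5987 0.3528 0.1351]
top [352.8 235.2] 224 [ 0.559  -0.0073  0.1412] [ 0.5589 -0.0069  0.1412]
top [390.5 240.2] 234 [ 0.5496 -0.0852  0.1414] [ 0.5492 -0.0856  0.1414]
top [514.4 261.4] 221 [ 0.5093 -0.3553  0.1294] [ 0.5086 -0.3556  0.1294]
top [309.9 267.9] 207 [0.4902 0.0814 0.1315] [0.4905 0.0815 0.1315]
top [179.6 272.7] 231 [0.476  0.3517 0.1354] [0.4765 0.3511 0.1354]
top [348.2 272.9] 218 [0.4801 0.0031 0.1416] [0.4803 0.0026 0.1416]
top [386.2 278.1] 231 [ 0.4705 -0.0759  0.1412] [ 0.4704 -0.076   0.1412]
top [ 55.2 291.6] 534 [0.4322 0.6138 0.1358] [0.4324 0.614  0.1358]
top [515.8 301.5] 225 [ 0.4243 -0.3548  0.1291] [ 0.4234 -0.355   0.1291]
top [ 25.1 308.8] 542 [0.3948 0.6777 0.1359] [0.3949 0.6779 0.1359]
top [ 83.2 310.4] 540 [0.3953 0.5499 0.1358] [0.395  0.5501 0.1358]
top [620.7 374.5] 1212 [ 0.2683 -0.5813  0.137 ] [ 0.2674 -0.5817  0.137 ]
top [ 22.7 344.4] 526 [0.3212 0.6773 0.1358] [0.3211 0.6773 0.1358]
top [ 81.  346.6] 566 [0.3208 0.5497 0.136 ] [0.3212 0.5495 0.136 ]
top [ 50.5 363.5] 531 [0.2846 0.6124 0.136 
[... 1085 characters left out ...]
1]
side [413.9 361.2] 236 [ 0.4206 -0.3609  0.1291] [ 0.4207 -0.3607  0.1291]
side [143.8 391.7] 687 [-0.0113 -0.0564  0.1364] [-0.0097 -0.0525  0.1364]
wood [21 84 94] px on rim? [array([ 22,  82, 115], dtype=uint8), array([ 22,  69, 100], dtype=uint8), array([ 21,  83, 101], dtype=uint8)]
paper [105  10 106] counter [ 46  21 136]
1940 [ 0.52053098 -0.0122394   0.0581274 ]
crate ((520.8662109375, -3.3481903076171875), (246.8776092529297, 166.9713897705078), 82.89889526367188)
crate ray ((520.2297973632812, -3.049774169921875), (246.2895965576172, 166.5216522216797), 82.9717025756836)
1162 tray ((511.8240966796875, -356.1390075683594), (300.31591796875, 154.2535400390625), 1.814771294593811)
```

View pics/z.png

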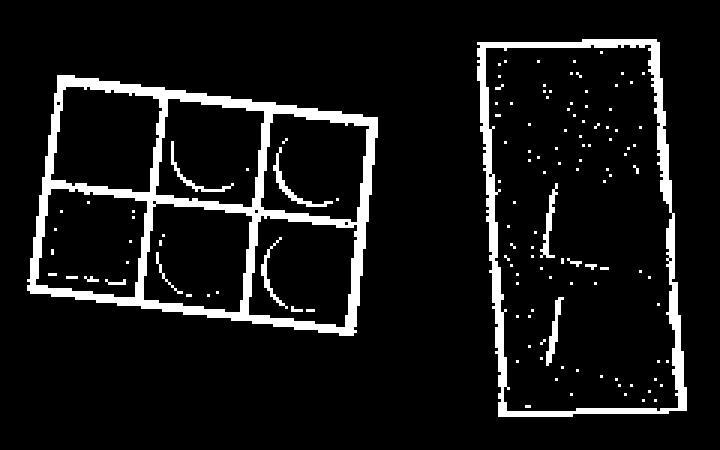

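```bash
cat >> h.py <<'E'
def rows(x,y,z,yaw):
    "shift (mm, tool axes) and roll (rad) to world TCP x,y,z (m), jaw axis at yaw deg; prints"
    s=bot.read_state(); R=s["tcp_rot"]; d=R.T@(np.array([x,y,z])-s["position"])*1000
    c=np.degrees(np.arctan2(R[1,1],R[0,1])); t=(yaw-c+90)%180-90
    print("t",s["time_s"],"pos",s["position"].round(4),"jaw",c.round(2),"tilt",R[:2,2].round(4),"F",s["force"].round(1),"open",round(s["opening"]*87,1),"j6",s["joint_positions"][5].round(0))
    print("-> shift",d.round(1),"roll",round(-np.radians(t),3))
E
python3 - <<'E'
from h import *
for n in("top","side"):
    d=np.load(f"pics/{n}0.npy")
    for lo,hi in((.1265,.1335),(.131,.139),(.137,.145)):
        for c,a,w in caps(n,d,lo,hi):
            q=ray(n,c,{.1265:.130,.131:.135,.137:.141}[lo])[0]
            if abs(q[1])<.4 and a>100: print(n,a,w.round(4),q.round(4))
# tray edges: robust line fit per side, z in band
W=cloud("top",np.load("pics/top0.npy")); P=W[(W[...,2]>.010)&(W[...,2]<.021)]
a=np.radians(1.8); C=np.array([.512,-.356]); q=(P[:,:2]-C)@np.array([[np.cos(a),-np.sin(a)],[np.sin(a),np.cos(a)]])
for s in(1,-1):
    m=(abs(q[:,1]*s-.074)<.006)&(abs(q[:,0])<.145); vx,vy,x0,y0=cv2.fitLine(P[m][:,:2].astype(np.float32),cv2.DIST_HUBER,0,.001,.001).ravel(); print("long",s,m.sum(),np.degrees(np.arctan(vy/vx)).round(2),y0+vy/vx*(C[0]-x0), np.median(q[m][:,1]))
    m=(abs(q[:,0]*s-.148)<.006)&(abs(q[:,1])<.07); print("short",s,m.sum(),np.median(q[m][:,0]))
rows(.490,.081,.20,-7)
E
```

```text
top 1823 [0.9347 0.0316 0.13  ] [0.9295 0.023  0.13  ]
top 192 [ 0.5095 -0.3568  0.1297] [ 0.5094 -0.3568  0.13  ]
top 171 [0.4904 0.0814 0.1313] [0.491  0.0816 0.13  ]
top 189 [ 0.4223 -0.3562  0.1295] [ 0.4232 -0.3564  0.13  ]
top 181 [0.5996 0.3543 0.1354] [0.5995 0.3544 0.135 ]
top 134 [0.4901 0.0794 0.1323] [0.4902 0.0803 0.135 ]
top 199 [0.4763 0.3529 0.1355] [0.4769 0.353  0.135 ]
top 196 [ 0.561  -0.0073  0.1415] [ 0.5603 -0.0077  0.141 ]
top 198 [ 0.55   -0.0868  0.1416] [ 0.5505 -0.0875  0.141 ]
top 203 [0.4802 0.0011 0.1417] [0.4811 0.0019 0.141 ]
top 204 [ 0.4705 -0.0773  0.1414] [ 0.4708 -0.0774  0.141 ]
side 106 [1.3353 0.1763 0.1298] [1.3349 0.1793 0.13  ]
side 144 [0.9356 0.3713 0.1288] [0.9347 0.3677 0.13  ]
side 824 [ 0.9356 -0.2519  0.1296] [ 0.9355 -0.241   0.13  ]
side 101 [ 1.3354 -0.2971  0.1298] [ 1.3349 -0.2992  0.13  ]
side 110 [0.49   0.0769 0.1301] [0.4902 0.0772 0.13  ]
side 167 [ 0.5081 -0.3604  0.1299] [ 0.5084 -0.3601  0.13  ]
side 192 [ 0.4224 -0.36    0.1295] [ 0.4222 -0.36    0.13  ]
side 132 [1.3354 0.3675 0.1344] [1.335  0.3664 0.135 ]
side 105 [1
[... 321 characters left out ...]
 0.242  0.141 ]
side 176 [1.3356 0.0091 0.1412] [1.3356 0.0076 0.141 ]
side 245 [ 1.3354 -0.2307  0.1405] [ 1.3352 -0.2334  0.141 ]
side 123 [ 0.5594 -0.0109  0.1411] [ 0.5597 -0.011   0.141 ]
side 135 [ 0.4804 -0.0011  0.1406] [ 0.4801 -0.0015  0.141 ]
side 132 [ 0.5505 -0.0901  0.1409] [ 0.5503 -0.09    0.141 ]
side 141 [ 0.4707 -0.0805  0.1408] [ 0.4706 -0.0808  0.141 ]
long 1 306 1.97 -0.2829449318557503 0.07299893326471946
short 1 120 0.1473382055894507
long -1 329 1.5 -0.4291963047573115 -0.07306601818166632
short -1 108 -0.14784254881863004
t 0.1 pos [0.2763 0.5598 0.1971] jaw 63.71 tilt [-0.0011 -0.0016] F [ 0.4  0.1 -0.3] open 86.9 j6 -10.0
-> shift [-403.6 -334.6   -2.4] roll 1.234
```

```bash
python3 -m inch '[[60,-30,-25,-20,0.12],[60,-65,-54,-40,0.25],[60,-100,-83,-40,0.4],[60,-137,-113,-40,0.55],[60,-174,-144,-40,0.7],[60,-211,-175,-40,0.85],[60,-248,-206,-40,1.0],[60,-280,-232,-40,1.12]]'; python3 -c "
from h import *
rows(.4903,.0795,.2,-7)"
```

```text
time_s: 0.9
position: [0.425, 0.2256, 0.2373]
tcp_rot: [[0.014, 1.0, -0.002], [1.0, -0.014, -0.002], [-0.002, -0.002, -1.0]]
force: [1.4, 0.1, -0.5]
opening: 0.689
t 0.9 pos [0.425  0.2256 0.2373] jaw -0.81 tilt [-0.0015 -0.0019] F [ 1.4  0.1 -0.5] open 59.9 j6 16.0
-> shift [-145.1   67.4   37.4] roll 0.108
```

```bash
python3 -m inch '[[60,-35,16,5,0.03],[60,-75,34,10,0.06],[60,-115,53,25,0.09],[60,-138,64,35,0.108],[60,-145,67.4,37.4,0.108],[60,-145,67.4,37.4,0.108],[60,-145,67.4,37.4,0.108]]'
python3 - <<'E'
from h import *
rows(.4903,.0795,.096,-7)
p,d=vision.capture("side"); cv2.imwrite("pics/s1.png",cv2.resize(p[120:320,200:440,::-1],None,fx=2.5,fy=2.5))
E
```

```text
time_s: 1.6
position: [0.4896, 0.0804, 0.2001]
tcp_rot: [[0.121, 0.993, -0.002], [0.993, -0.121, -0.001], [-0.002, -0.002, -1.0]]
force: [-0.5, -0.2, 0.4]
opening: 0.688
t 1.6 pos [0.4896 0.0804 0.2001] jaw -6.97 tilt [-0.0023 -0.0013] F [-0.5 -0.2  0.4] open 59.9 j6 3.0
-> shift [ -0.7   1.  104.1] roll 0.001
```

View pics/s1.png

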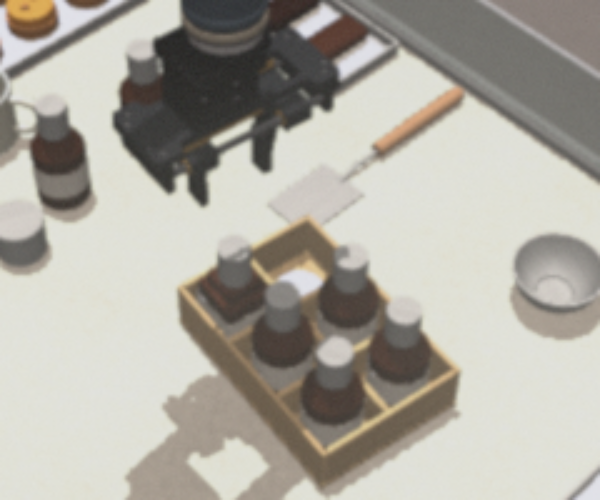

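The gripper is open above the jar, with the jaws along the crate's x and the jar's stopper at (233,250) in the crop. I'll descend and grip.

```bash
python3 -m inch '[[60,-0.7,1,25,0],[60,-0.7,1,55,0],[60,-0.7,1,80,0],[60,-0.7,1,95,0],[60,-0.7,1,102,0],[60,-0.7,1,104,0],[60,-0.7,1,104,0]]' && python3 -m inch '[[0,0,0,0,0],[0,0,0,0,0],[0,0,0,0,0],[0,0,0,0,0],[0,0,0,0,0],[0,0,0,0,0],[0,0,0,0,0],[0,0,0,0,0]]'; python3 -c "
from h import *
rows(.4906,.0796,.28,-7)"
```

```text
time_s: 2.35
position: [0.4907, 0.0804, 0.0968]
tcp_rot: [[0.119, 0.993, -0.001], [0.993, -0.119, -0.001], [-0.002, -0.001, -1.0]]
force: [-0.4, 0.2, 0.4]
opening: 0.691
time_s: 3.15
position: [0.4912, 0.0803, 0.0971]
tcp_rot: [[0.119, 0.993, 0.0], [0.993, -0.119, -0.002], [-0.002, 0.001, -1.0]]
force: [1.0, -0.4, 3.0]
opening: 0.379
t 3.15 pos [0.4912 0.0803 0.0971] jaw -6.85 tilt [ 0.0004 -0.0016] F [ 1.  -0.4  3. ] open 33.0 j6 3.0
-> shift [  -1.1   -0.4 -182.9] roll 0.003
```

```bash
python3 -m inch '[[0,0,0,-5,0],[0,0,0,-15,0],[0,0,0,-35,0],[0,0,0,-60,0],[0,0,0,-90,0],[0,0,0,-122,0],[0,0,0,-154,0],[0,0,0,-180,0]]' && python3 -m inch '[[0,0,0,-4,0],[0,0,0,-4,0]]'; python3 -c "
from h import *
rows(.6014,-.355,.28,1.75)"
```

```text
time_s: 3.95
position: [0.4904, 0.0807, 0.279]
tcp_rot: [[0.119, 0.993, 0.001], [0.993, -0.119, -0.002], [-0.002, 0.001, -1.0]]
force: [-0.2, -0.9, -4.6]
opening: 0.375
time_s: 4.15
position: [0.4901, 0.0808, 0.2835]
tcp_rot: [[0.119, 0.993, 0.001], [0.993, -0.119, -0.002], [-0.001, 0.002, -1.0]]
force: [-0.2, 0.1, -4.1]
opening: 0.376
t 4.15 pos [0.4901 0.0808 0.2835] jaw -6.84 tilt [ 0.0014 -0.0016] F [-0.2  0.1 -4.1] open 32.7 j6 3.0
-> shift [-419.4  162.5    4.3] roll -0.15
```

Force −4 N along z means the jar is held. I'll carry it to the tray.

```bash
python3 -m inch '[[0,-12,5,0,0],[0,-40,16,0,-0.01],[0,-75,29,0,-0.02],[0,-112,43,0,-0.035],[0,-150,58,0,-0.05],[0,-188,73,0,-0.06],[0,-226,88,0,-0.075],[0,-264,102,0,-0.09]]' && python3 -c "
from h import *
rows(.6014,-.355,.28,1.75)"
```

```text
time_s: 4.95
position: [0.5587, -0.1957, 0.2813]
tcp_rot: [[0.029, 1.0, -0.003], [1.0, -0.029, 0.0], [0.0, -0.003, -1.0]]
force: [0.9, 0.7, -3.5]
opening: 0.374
t 4.95 pos [ 0.5587 -0.1957  0.2813] jaw -1.69 tilt [-0.0029  0.0004] F [ 0.9  0.7 -3.5] open 32.5 j6 -28.0
-> shift [-158.    47.3    1.1] roll -0.06
```

```bash
python3 -m inch '[[0,-35,10,0,-0.015],[0,-70,21,0,-0.03],[0,-105,31,0,-0.045],[0,-133,40,0,-0.055],[0,-150,45,0,-0.06],[0,-158,47.3,0,-0.06],[0,-158,47.3,0,-0.06],[0,-158,47.3,0,-0.06]]' && python3 -m inch '[[0,0,0,15,0],[0,0,0,45,0],[0,0,0,80,0],[0,0,0,115,0],[0,0,0,140,0],[0,0,0,148,0],[0,0,0,148,0]]'
python3 - <<'E'
from h import *
rows(.6014,-.355,.0951,1.75)
p,d=vision.capture("side"); cv2.imwrite("pics/s2.png",cv2.resize(p[230:430,340:580,::-1],None,fx=2.5,fy=2.5))
E
```

```text
time_s: 5.75
position: [0.6005, -0.3539, 0.2796]
tcp_rot: [[-0.031, 1.0, -0.005], [1.0, 0.031, 0.003], [0.003, -0.005, -1.0]]
force: [-0.2, 1.0, -3.9]
opening: 0.379
time_s: 6.45
position: [0.5991, -0.3517, 0.1305]
tcp_rot: [[-0.032, 0.999, -0.008], [0.999, 0.032, 0.006], [0.006, -0.008, -1.0]]
force: [-0.5, -0.4, -3.8]
opening: 0.381
t 6.45 pos [ 0.5991 -0.3517  0.1305] jaw 1.82 tilt [-0.0079  0.0055] F [-0.5 -0.4 -3.8] open 33.1 j6 -41.0
-> shift [-3.5  2.5 35.4] roll 0.001
```

View pics/s2.png

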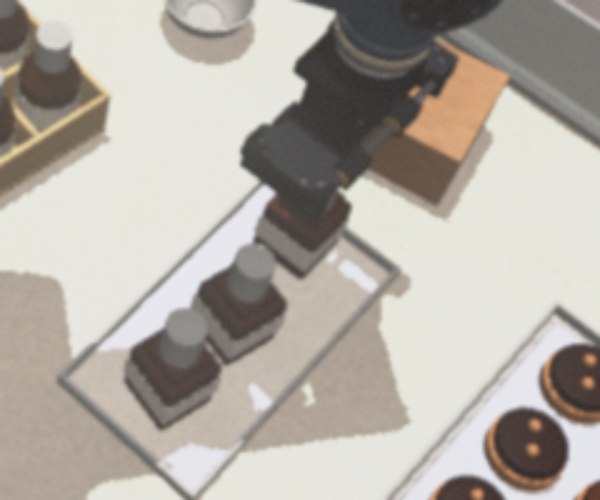

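Run:
```python
from h import *
W=cloud("top",np.load("pics/top0.npy"))[105:185,445:530]; m=W[...,2]>.03
print(W[m].min(0),W[m].max(0),np.median(W[m],0))
```

```text
[ 0.42026934 -0.40958659  0.03023657] [0.8695898  0.07328837 1.04483545] [ 0.79129511 -0.32956777  0.0800026 ]
```

Block top is at 0.08 m and centred at x≈0.79, so it is well clear. I'll lower the jar, slowing near the floor.

```bash
python3 -m inch '[[0,-1,0.5,10,0],[0,-3,2,20,0],[0,-3.5,2.5,28,0],[0,-3.5,2.5,32,0],[0,-3.5,2.5,34,0],[0,-3.5,2.5,35,0],[0,-3.5,2.5,35.5,0],[0,-3.5,2.5,35.5,0]]';python3 -c "
from h import *
rows(.6014,-.355,.0951,1.75)"
```

```text
time_s: 7.3
position: [0.6028, -0.3564, 0.097]
tcp_rot: [[-0.031, 0.999, -0.005], [0.999, 0.032, 0.003], [0.003, -0.004, -1.0]]
force: [0.3, 0.2, -3.5]
opening: 0.377
t 7.3 pos [ 0.6028 -0.3564  0.097 ] jaw 1.81 tilt [-0.0046  0.0027] F [ 0.3  0.2 -3.5] open 32.8 j6 -41.0
-> shift [ 1.4 -1.3  1.9] roll 0.001
```

```bash
python3 -m inch '[[0,0,0,1,0],[0,0,0,1.5,0],[0,0,0,2,0],[0,0,0,2,0]]';python3 -c "
from h import *
rows(.6014,-.355,.0951,1.75)"
```

```text
time_s: 7.7
position: [0.6028, -0.3563, 0.0953]
tcp_rot: [[-0.032, 0.999, -0.004], [0.999, 0.032, 0.003], [0.003, -0.004, -1.0]]
force: [0.3, 1.0, -2.2]
opening: 0.372
t 7.7 pos [ 0.6028 -0.3563  0.0953] jaw 1.81 tilt [-0.0044  0.0026] F [ 0.3  1.  -2.2] open 32.4 j6 -41.0
-> shift [ 1.4 -1.4  0.2] roll 0.001
```

Contact is just starting. Another 1.5 mm, then release.

```bash
python3 -m inch '[[0,0,0,0.7,0],[0,0,0,1.3,0],[0,0,0,1.5,0],[0,0,0,1.5,0]]';python3 -c "
from h import *
rows(.6014,-.355,.0951,1.75)"
```

```text
time_s: 8.1
position: [0.603, -0.3565, 0.0953]
tcp_rot: [[-0.032, 0.999, -0.004], [0.999, 0.032, 0.002], [0.002, -0.004, -1.0]]
force: [-3.4, 1.7, 4.3]
opening: 0.373
t 8.1 pos [ 0.603  -0.3565  0.0953] jaw 1.81 tilt [-0.0037  0.0019] F [-3.4  1.7  4.3] open 32.5 j6 -41.0
-> shift [ 1.5 -1.6  0.2] roll 0.001
```

```bash
python3 -m inch '[[36,0,0,0,0],[42,0,0,0,0],[52,0,0,0,0],[60,0,0,0,0],[60,0,0,0,0]]' && python3 -m inch '[[60,0,0,-8,0],[60,0,0,-25,0],[60,0,0,-55,0],[60,0,0,-95,0],[60,0,0,-140,0],[60,0,0,-170,0],[60,0,0,-180,0]]'
python3 - <<'E'
from h import *
rows(.477,.3513,.275,0)
for n in("top","side"):
    p,d=vision.capture(n)
    for c,a,w in caps(n,d,.1265,.1335):
        if abs(w[1])<.45 and w[0]<.8 and a>40: print(n,a,w.round(4))
E
```

```text
time_s: 8.6
position: [0.6031, -0.3566, 0.0951]
tcp_rot: [[-0.032, 0.999, -0.004], [0.999, 0.032, 0.002], [0.002, -0.004, -1.0]]
force: [-0.3, 0.0, -0.5]
opening: 0.65
time_s: 9.3
position: [0.6056, -0.3583, 0.2808]
tcp_rot: [[-0.032, 0.999, 0.004], [0.999, 0.032, -0.004], [-0.004, 0.004, -1.0]]
force: [0.0, -0.1, 1.0]
opening: 0.696
t 9.3 pos [ 0.6056 -0.3583  0.2808] jaw 1.82 tilt [ 0.0037 -0.0042] F [ 0.  -0.1  1. ] open 60.5 j6 -41.0
-> shift [ 713.3 -106.1    2.3] roll 0.032
top 164 [ 0.601  -0.3547  0.1295]
top 191 [ 0.5094 -0.3578  0.1296]
side 54 [0.5985 0.3497 0.1315]
side 153 [ 0.6012 -0.3571  0.1292]
side 175 [ 0.5091 -0.36    0.1295]
side 192 [ 0.4222 -0.3599  0.1293]
side 56 [ 0.0258 -0.0594  0.1297]
side 55 [-0.0299 -0.0578  0.1299]
```

The jar is standing at (0.601, −0.356) with its top at z 0.1295, as it should be. Next is the far bottle.

```bash
python3 -m inch '[[60,30,0,0,0.02],[60,75,0,0,0.04],[60,120,0,0,0.06],[60,165,0,0,0.08],[60,210,0,0,0.1],[60,255,0,0,0.12],[60,300,0,0,0.14],[60,345,0,0,0.15]]' && python3 -c "
from h import *
rows(.5995,.3525,.2,-7)"
```

```text
time_s: 10.2
position: [0.5915, -0.0105, 0.2739]
tcp_rot: [[0.119, 0.993, -0.006], [0.993, -0.119, 0.0], [-0.0, -0.006, -1.0]]
force: [0.5, -0.2, 0.3]
opening: 0.691
t 10.2 pos [ 0.5915 -0.0105  0.2739] jaw -6.83 tilt [-0.0059  0.0004] F [ 0.5 -0.2  0.3] open 60.1 j6 -5.0
-> shift [361.4 -34.8  74. ] roll 0.003
```

```bash
python3 -m inch '[[60,40,-4,0,0],[60,85,-8,5,0],[60,130,-12,15,0],[60,175,-17,25,0],[60,220,-21,35,0],[60,265,-26,50,0],[60,310,-30,62,0],[60,345,-34,72,0]]' && python3 -m inch '[[60,16,-1,1,0],[60,16,-1,1,0],[60,16,-1,1,0]]';python3 -c "
from h import *
rows(.5995,.3525,.1,-7)"
```

```text
time_s: 11.0
position: [0.5958, 0.3381, 0.1977]
tcp_rot: [[0.118, 0.993, -0.012], [0.993, -0.118, -0.001], [-0.003, -0.012, -1.0]]
force: [1.1, -0.7, -0.2]
opening: 0.687
time_s: 11.3
position: [0.5962, 0.3528, 0.1955]
tcp_rot: [[0.118, 0.993, -0.014], [0.993, -0.118, -0.003], [-0.005, -0.014, -1.0]]
force: [0.4, -0.4, 0.3]
opening: 0.691
t 11.3 pos [0.5962 0.3528 0.1955] jaw -6.75 tilt [-0.0142 -0.0034] F [ 0.4 -0.4  0.3] open 60.1 j6 28.0
-> shift [ 0.6  4.6 95.4] roll 0.004
```

```bash
python3 -m inch '[[60,0,3,25,0],[60,0.5,4.6,55,0],[60,0.6,4.6,78,0],[60,0.6,4.6,90,0],[60,0.6,4.6,95,0],[60,0.6,4.6,95,0],[60,0.6,4.6,95,0]]' && python3 -m inch '[[0,0,0,0,0],[0,0,0,0,0],[0,0,0,0,0],[0,0,0,0,0],[0,0,0,0,0],[0,0,0,0,0],[0,0,0,0,0],[0,0,0,0,0]]'; python3 -c "
from h import *
rows(.57,.0698,.3,-7)"
```

```text
time_s: 12.0
position: [0.6006, 0.3525, 0.1019]
tcp_rot: [[0.118, 0.993, -0.012], [0.993, -0.118, -0.003], [-0.004, -0.011, -1.0]]
force: [0.2, -0.1, 0.0]
opening: 0.689
time_s: 12.8
position: [0.6011, 0.3526, 0.1023]
tcp_rot: [[0.118, 0.993, -0.011], [0.993, -0.118, -0.002], [-0.003, -0.01, -1.0]]
force: [0.7, 0.1, 1.7]
opening: 0.38
t 12.8 pos [0.6011 0.3526 0.1023] jaw -6.78 tilt [-0.0108 -0.0022] F [0.7 0.1 1.7] open 33.0 j6 28.0
-> shift [-285.2    0.5 -196.8] roll 0.004
```

```bash
python3 -m inch '[[0,0,0,-5,0],[0,0,0,-15,0],[0,0,0,-35,0],[0,0,0,-60,0],[0,0,0,-90,0],[0,0,0,-115,0],[0,0,0,-130,0],[0,0,0,-135,0]]' && python3 -m inch '[[0,-10,0,0,0],[0,-35,0,-5,0],[0,-72,0,-10,0],[0,-110,0,-10,0],[0,-148,0,-10,0],[0,-186,0,-10,0],[0,-224,0,-10,0],[0,-255,0,-10,0]]'; python3 -c "
from h import *
rows(.57,.0698,.24,-7)"
```

```text
time_s: 13.6
position: [0.6032, 0.3533, 0.2399]
tcp_rot: [[0.118, 0.993, -0.007], [0.993, -0.118, -0.001], [-0.002, -0.007, -1.0]]
force: [0.7, -0.3, -3.8]
opening: 0.375
time_s: 14.4
position: [0.5712, 0.0973, 0.2489]
tcp_rot: [[0.119, 0.993, -0.011], [0.993, -0.119, -0.002], [-0.003, -0.011, -1.0]]
force: [-0.3, -1.0, -3.1]
opening: 0.373
t 14.4 pos [0.5712 0.0973 0.2489] jaw -6.83 tilt [-0.0112 -0.0019] F [-0.3 -1.  -3.1] open 32.4 j6 6.0
-> shift [-27.4   2.2   9. ] roll 0.003
```

```bash
python3 -m inch '[[0,-15,1,3,0],[0,-25,2,9,0],[0,-27.4,2.2,20,0],[0,-27.4,2.2,35,0],[0,-27.4,2.2,50,0],[0,-27.4,2.2,60,0],[0,-27.4,2.2,64,0],[0,-27.4,2.2,64,0]]'
python3 - <<'E'
from h import *
rows(.57,.0698,.1083,-7)
p,d=vision.capture("side"); cv2.imwrite("pics/s3.png",cv2.resize(p[140:320,230:420,::-1],None,fx=3,fy=3))
p,d=vision.capture("top"); cv2.imwrite("pics/t3.png",cv2.resize(p[190:320,260:440,::-1],None,fx=3,fy=3))
E
```

```text
time_s: 15.2
position: [0.5688, 0.0703, 0.184]
tcp_rot: [[0.118, 0.993, -0.013], [0.993, -0.118, -0.002], [-0.003, -0.013, -1.0]]
force: [-1.2, 0.2, -3.9]
opening: 0.373
t 15.2 pos [0.5688 0.0703 0.184 ] jaw -6.79 tilt [-0.0131 -0.0017] F [-1.2  0.2 -3.9] open 32.4 j6 3.0
-> shift [-0.1  2.2 75.7] roll 0.004
```

View pics/s3.png

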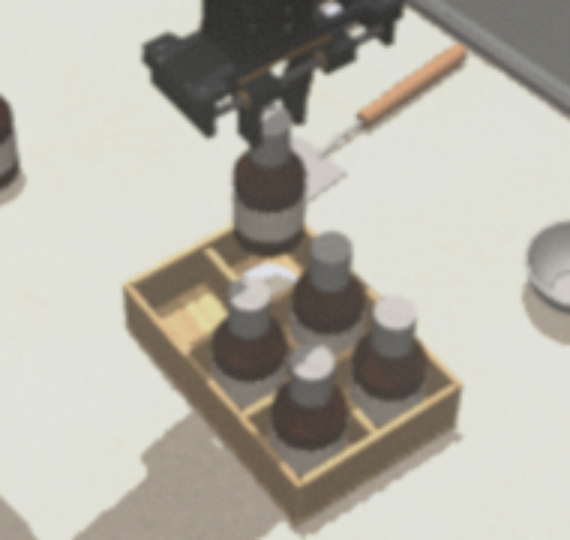

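The bottle hangs upright above the far-left cell, its body at (270,200) in the crop and the paper round at (270,275). I'll lower it.

```bash
python3 -m inch '[[0,0,2.2,6,0],[0,0,2.2,18,0],[0,0,2.2,32,0],[0,0,2.2,46,0],[0,0,2.2,58,0],[0,0,2.2,66,0],[0,0,2.2,71,0],[0,0,2.2,73,0]]' && python3 -c "
from h import *
rows(.57,.0698,.1083,-7)"
```

```text
time_s: 16.1
position: [0.5712, 0.0696, 0.1117]
tcp_rot: [[0.118, 0.993, -0.011], [0.993, -0.118, -0.002], [-0.003, -0.011, -1.0]]
force: [0.2, 0.6, -3.5]
opening: 0.376
t 16.1 pos [0.5712 0.0696 0.1117] jaw -6.8 tilt [-0.0109 -0.0019] F [ 0.2  0.6 -3.5] open 32.7 j6 3.0
-> shift [ 0.  -1.1  3.4] roll 0.003
```

```bash
python3 -m inch '[[0,0,0,1,0],[0,0,0,2,0],[0,0,0,3,0],[0,0,0,3.6,0],[0,0,0,3.6,0]]' && python3 -c "
from h import *
rows(.57,.0698,.1083,-7)"
```

```text
time_s: 16.6
position: [0.5713, 0.0697, 0.1083]
tcp_rot: [[0.118, 0.993, -0.01], [0.993, -0.118, -0.002], [-0.003, -0.01, -1.0]]
force: [0.5, -0.6, -3.0]
opening: 0.375
t 16.6 pos [0.5713 0.0697 0.1083] jaw -6.8 tilt [-0.0103 -0.0019] F [ 0.5 -0.6 -3. ] open 32.6 j6 3.0
-> shift [-0.  -1.3  0. ] roll 0.003
```

```bash
python3 -m inch '[[0,0,0,0.7,0],[0,0,0,1.3,0],[0,0,0,1.8,0],[0,0,0,1.8,0]]' && python3 -c "
from h import *
rows(.57,.0698,.1083,-7)"
```

```text
time_s: 17.0
position: [0.5722, 0.0696, 0.108]
tcp_rot: [[0.118, 0.993, -0.008], [0.993, -0.118, -0.002], [-0.003, -0.008, -1.0]]
force: [-0.3, 0.5, 6.8]
opening: 0.377
t 17.0 pos [0.5722 0.0696 0.108 ] jaw -6.8 tilt [-0.0081 -0.0021] F [-0.3  0.5  6.8] open 32.8 j6 3.0
-> shift [-0.  -2.2 -0.3] roll 0.003
```

It is touching the floor. I'll release, rise, and go to the other bottle.

```bash
python3 -m inch '[[36,0,0,0,0],[42,0,0,0,0],[52,0,0,0,0],[60,0,0,0,0],[60,0,0,0,0]]' && python3 -m inch '[[60,0,0,-8,0],[60,0,0,-25,0],[60,0,0,-55,0],[60,0,0,-90,0],[60,0,0,-115,0],[60,0,0,-120,0]]'
python3 - <<'E'
from h import *
rows(.477,.3513,.2,-7)
for n in("top","side"):
    p,d=vision.capture(n)
    for c,a,w in caps(n,d,.131,.145):
        if abs(w[1])<.45 and w[0]<.8 and a>40: print(n,a,w.round(4))
E
```

```text
time_s: 17.5
position: [0.5722, 0.0696, 0.1079]
tcp_rot: [[0.118, 0.993, -0.008], [0.993, -0.118, -0.002], [-0.003, -0.008, -1.0]]
force: [-0.7, -0.1, -0.3]
opening: 0.647
time_s: 18.1
position: [0.5755, 0.0698, 0.2319]
tcp_rot: [[0.118, 0.993, -0.0], [0.993, -0.118, -0.003], [-0.003, -0.0, -1.0]]
force: [-0.2, 0.6, -0.3]
opening: 0.692
t 18.1 pos [0.5755 0.0698 0.2319] jaw -6.8 tilt [-0.0004 -0.0025] F [-0.2  0.6 -0.3] open 60.2 j6 3.0
-> shift [ 268.  -131.2   31.2] roll 0.004
top 216 [ 0.5497 -0.0867  0.1414]
top 202 [0.476  0.3531 0.1355]
top 213 [ 0.4705 -0.0769  0.1419]
side 99 [0.4777 0.3507 0.1349]
side 136 [0.5692 0.0682 0.14  ]
side 151 [ 0.5582 -0.0122  0.1406]
side 158 [ 0.4786 -0.002   0.1407]
side 164 [ 0.5485 -0.0916  0.14  ]
side 168 [ 0.4697 -0.0818  0.1407]
side 78 [-0.0182 -0.0629  0.1351]
```

```bash
python3 -m inch '[[60,30,-15,0,0],[60,70,-34,0,0],[60,110,-54,5,0],[60,150,-73,12,0],[60,190,-93,20,0],[60,230,-113,27,0],[60,260,-127,31,0],[60,268,-131,31,0]]' && python3 -m inch '[[60,0,0,0,0],[60,0,0,0,0]]';python3 -c "
from h import *
rows(.477,.3515,.1,-7)"
```

```text
time_s: 19.0
position: [0.4717, 0.3535, 0.195]
tcp_rot: [[0.114, 0.993, -0.011], [0.993, -0.115, -0.004], [-0.005, -0.011, -1.0]]
force: [-0.4, -0.1, 0.4]
opening: 0.693
time_s: 19.2
position: [0.471, 0.3525, 0.1937]
tcp_rot: [[0.114, 0.993, -0.014], [0.993, -0.114, -0.006], [-0.007, -0.013, -1.0]]
force: [0.2, -0.5, 0.4]
opening: 0.69
t 19.2 pos [0.471  0.3525 0.1937] jaw -6.57 tilt [-0.0139 -0.0057] F [ 0.2 -0.5  0.4] open 60.1 j6 32.0
-> shift [ 0.4  7.3 93.6] roll 0.008
```

```bash
python3 -m inch '[[60,0,4,25,0],[60,0.4,7,55,0],[60,0.4,7,78,0],[60,0.4,7,88,0],[60,0.4,7,92,0],[60,0.4,7,93,0],[60,0.4,7,93,0]]' && python3 -m inch '[[0,0,0,0,0],[0,0,0,0,0],[0,0,0,0,0],[0,0,0,0,0],[0,0,0,0,0],[0,0,0,0,0],[0,0,0,0,0],[0,0,0,0,0]]'; python3 -c "
from h import *
rows(.4906,.0796,.24,-7)"
```

```text
time_s: 19.9
position: [0.4777, 0.3517, 0.1016]
tcp_rot: [[0.115, 0.993, -0.012], [0.993, -0.115, -0.005], [-0.006, -0.011, -1.0]]
force: [-0.0, -0.1, -0.2]
opening: 0.687
time_s: 20.7
position: [0.4781, 0.3518, 0.1019]
tcp_rot: [[0.115, 0.993, -0.011], [0.993, -0.115, -0.005], [-0.006, -0.011, -1.0]]
force: [0.6, -0.6, 1.7]
opening: 0.379
t 20.7 pos [0.4781 0.3518 0.1019] jaw -6.59 tilt [-0.0111 -0.0045] F [ 0.6 -0.6  1.7] open 33.0 j6 32.0
-> shift [-269.7   42.2 -137. ] roll 0.007
```

```bash
python3 -m inch '[[0,0,0,-5,0],[0,0,0,-15,0],[0,0,0,-35,0],[0,0,0,-60,0],[0,0,0,-90,0],[0,0,0,-115,0],[0,0,0,-130,0],[0,0,0,-138,0]]' && python3 -m inch '[[0,-10,2,0,0],[0,-35,5,-3,0],[0,-72,11,-3,0],[0,-110,17,-3,0],[0,-148,23,-3,0],[0,-186,29,-3,0],[0,-224,35,-3,0],[0,-245,38,-3,0]]'; python3 -c "
from h import *
rows(.4906,.0796,.24,-7)"
```

```text
time_s: 21.5
position: [0.4798, 0.3526, 0.2418]
tcp_rot: [[0.115, 0.993, -0.009], [0.993, -0.115, -0.004], [-0.005, -0.009, -1.0]]
force: [-0.7, -0.0, -4.5]
opening: 0.379
time_s: 22.3
position: [0.488, 0.1013, 0.2444]
tcp_rot: [[0.117, 0.993, -0.013], [0.993, -0.117, -0.006], [-0.007, -0.012, -1.0]]
force: [-0.3, -1.1, -3.9]
opening: 0.377
t 22.3 pos [0.488  0.1013 0.2444] jaw -6.7 tilt [-0.0126 -0.0057] F [-0.3 -1.1 -3.9] open 32.8 j6 6.0
-> shift [-21.2   5.2   4.4] roll 0.005
```

```bash
python3 -m inch '[[0,-12,3,2,0],[0,-20,5,6,0],[0,-21.2,5.2,18,0],[0,-21.2,5.2,32,0],[0,-21.2,5.2,46,0],[0,-21.2,5.2,56,0],[0,-21.2,5.2,60,0],[0,-21.2,5.2,60,0]]'
python3 - <<'E'
from h import *
rows(.4906,.0796,.1079,-7)
p,d=vision.capture("side"); cv2.imwrite("pics/s4.png",cv2.resize(p[140:320,230:420,::-1],None,fx=3,fy=3))
E
```

```text
time_s: 23.1
position: [0.4893, 0.0794, 0.1837]
tcp_rot: [[0.116, 0.993, -0.015], [0.993, -0.116, -0.006], [-0.007, -0.014, -1.0]]
force: [0.4, 0.5, -3.3]
opening: 0.378
t 23.1 pos [0.4893 0.0794 0.1837] jaw -6.68 tilt [-0.0146 -0.0056] F [ 0.4  0.5 -3.3] open 32.9 j6 3.0
-> shift [ 0.9  2.3 75.8] roll 0.006
```

View pics/s4.png

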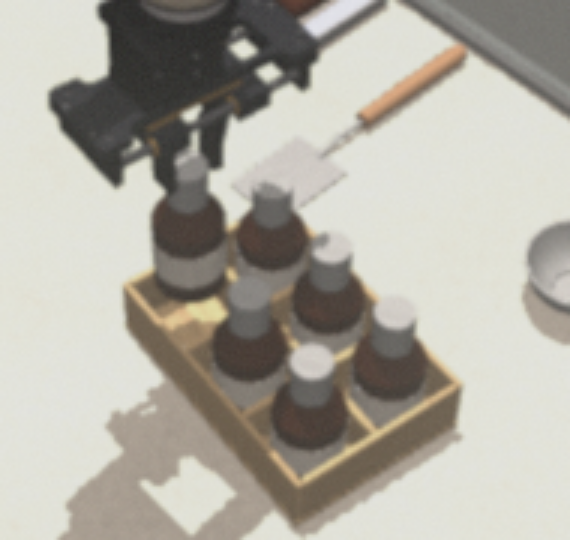

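The last bottle is upright over the near-left cell, its body at (190,240), and the first one stands at (270,230). I'll lower it.

```bash
python3 -m inch '[[0,0.5,2,6,0],[0,0.9,2,18,0],[0,0.9,2,32,0],[0,0.9,2,46,0],[0,0.9,2,58,0],[0,0.9,2,66,0],[0,0.9,2,71,0],[0,0.9,2,73,0]]' && python3 -m inch '[[0,0,-1,1,0],[0,0,-1,2,0],[0,0,-1,3,0],[0,0,-1,3.4,0],[0,0,-1,3.4,0]]' && python3 -c "
from h import *
rows(.4906,.0796,.1079,-7)"
```

```text
time_s: 23.95
position: [0.4912, 0.0797, 0.1111]
tcp_rot: [[0.116, 0.993, -0.013], [0.993, -0.116, -0.006], [-0.007, -0.012, -1.0]]
force: [0.7, 0.4, -3.2]
opening: 0.375
time_s: 24.45
position: [0.4905, 0.0797, 0.1079]
tcp_rot: [[0.116, 0.993, -0.012], [0.993, -0.116, -0.006], [-0.007, -0.012, -1.0]]
force: [-0.1, 0.4, -2.8]
opening: 0.375
t 24.45 pos [0.4905 0.0797 0.1079] jaw -6.68 tilt [-0.0123 -0.0057] F [-0.1  0.4 -2.8] open 32.6 j6 4.0
-> shift [-0.1  0.1  0. ] roll 0.006
```

```bash
python3 -m inch '[[0,0,0,0.7,0],[0,0,0,1.3,0],[0,0,0,1.8,0],[0,0,0,1.8,0]]'
```

```text
time_s: 24.85
position: [0.4909, 0.0796, 0.1077]
tcp_rot: [[0.116, 0.993, -0.011], [0.993, -0.116, -0.006], [-0.007, -0.01, -1.0]]
force: [-2.3, -1.5, 9.4]
opening: 0.381
```

```bash
python3 -m inch '[[36,0,0,0,0],[42,0,0,0,0],[52,0,0,0,0],[60,0,0,0,0],[60,0,0,0,0]]' && python3 -m inch '[[60,0,0,-8,0],[60,0,0,-25,0],[60,0,0,-55,0],[60,0,0,-90,0],[60,0,0,-125,0],[60,0,0,-150,0],[60,0,0,-150,0]]' && python3 -m inch '[[60,30,0,0,0],[60,70,0,0,0],[60,110,0,0,0],[60,150,0,0,0],[60,190,0,0,0],[60,230,0,0,0],[60,250,0,0,0],[60,250,0,0,0]]'
python3 - <<'E'
from h import *
print(bot.read_state()["position"])
for n in("top","side"):
    p,d=vision.capture(n); cv2.imwrite(f"pics/{n}9.png",p[:,:,::-1])
    for c,a,w in caps(n,d,.125,.145):
        if abs(w[1])<.45 and .3<w[0]<.8 and a>40: print(n,a,w.round(4))
E
```

```text
time_s: 25.35
position: [0.491, 0.0796, 0.1076]
tcp_rot: [[0.116, 0.993, -0.011], [0.993, -0.116, -0.006], [-0.007, -0.01, -1.0]]
force: [-0.2, -0.3, 1.1]
opening: 0.646
time_s: 26.05
position: [0.4954, 0.0805, 0.2619]
tcp_rot: [[0.116, 0.993, -0.002], [0.993, -0.116, -0.006], [-0.007, -0.001, -1.0]]
force: [1.1, -0.4, 0.3]
opening: 0.692
time_s: 26.85
position: [0.5236, 0.3313, 0.2588]
tcp_rot: [[0.112, 0.994, -0.003], [0.994, -0.112, -0.006], [-0.007, -0.002, -1.0]]
force: [0.3, -0.6, -0.1]
opening: 0.69
[0.52357705 0.33128012 0.25877771]
top 182 [ 0.6009 -0.354   0.1294]
top 211 [0.5709 0.0721 0.1415]
top 214 [ 0.5592 -0.0073  0.1414]
top 222 [ 0.5495 -0.0864  0.1415]
top 206 [ 0.5093 -0.3566  0.1296]
top 210 [0.4896 0.0814 0.1415]
top 215 [0.4801 0.0029 0.1417]
top 220 [ 0.4706 -0.0758  0.1412]
top 200 [ 0.4223 -0.3563  0.1294]
side 162 [0.5698 0.0664 0.1398]
side 173 [0.4892 0.0763 0.1394]
side 171 [ 0.558  -0.0137  0.1401]
side 178 [ 0.4774 -0.0035  0.1401]
side 182 [ 0.5476 -0.092   0.1396]
side 193 [ 0.4681 -0.0829  0.1399]
side 178 [ 0.6016 -0.3574  0.1291]
side 192 [ 0.5087 -0.3603  0.1292]
side 212 [ 0.4215 -0.3603  0.1294]
```

View pics/top9.png

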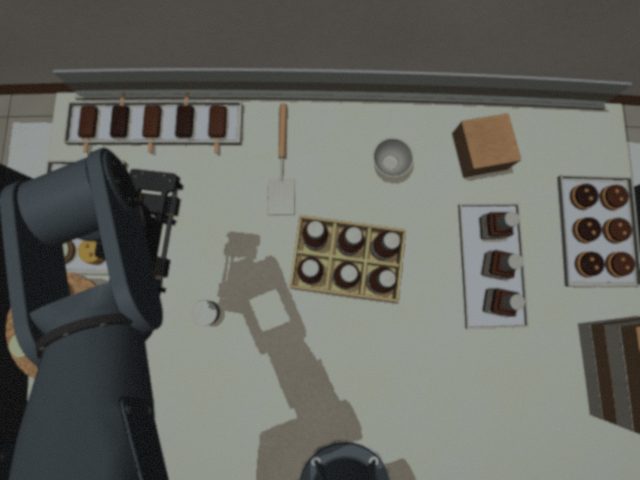

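View pics/side9.png

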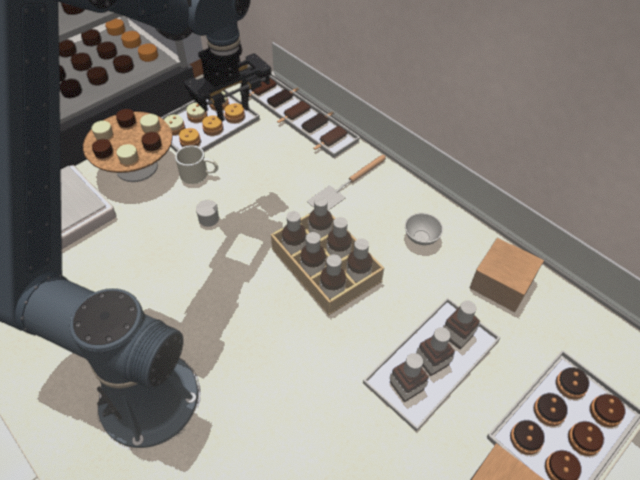

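The top view shows six caps in the crate, at (316,228) to (381,278), and three jars in a row on the tray at (495,225), (500,263) and (503,302). The tin, mug, spatula and bowl are where they were, and the gripper is clear in the air.

```bash
python3 -c "
from rig import bot
print(bot.hand_in())"
```

```text
the job is handed in; nothing more can be done
None
```

The job is done and handed in at about 27 s of the 72 s allowed. I moved the square jar from crate cell 2 to the free far place on the tray. Then I packed the two counter bottles into cell 5 and cell 2, each lowered until the wrist force showed contact, then released.

**Crate:** the final pictures show six round bottles in it. All the cap tops measured z ≈ 0.141 m in the top view, as they should for bottles standing upright on the crate floor.

**Tray:** it holds three jars in a row. All three stopper tops measured z ≈ 0.129 m, which is right for jars standing upright on the tray. The jar I moved stands at about (0.601, −0.356) m, within a few millimetres of the place.

**Everything else:** the other things look undisturbed, and the gripper was clear of everything. I checked the tin, mug, spatula and bowl by eye only.

**Disagreements:** the two cameras differed by 3–6 mm in y, so I used the mean. The tool tilt drifted by up to about 0.8° during the moves. Neither caused trouble, and the readings I took at the end of each move showed no force above 10 N.

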